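# Hang a visor frame on the sprung drip rail and hold it out over the tray

## Robot

A 6-joint arm with a two-finger parallel gripper is mounted at the origin on a cart in front of the work surface, level with it; the furniture and walls round the work are solid. World frame = base frame: x ahead of the robot, y to its left, z up, the work surface at z = 0. Lengths are in m, angles in rad, forces in N, time in s.
With the tool pointing down it reaches from about 0.375 to 0.75 m from the base axis. Payload 9 kg.
Tool frame: the origin (TCP) lies at the very end of the fingers, on their centre line; the grasp point (between the pads) lies 19 mm behind it; z points along the fingers, y is the direction in which the jaws open and shut (so a half turn about z gives the same grasp; the last joint's range is limited). The gripper opens to 85 mm and grips with 20 to 120 N. Pads are 22 mm wide; open, the fingers measure 114 mm over their backs; the gripper's body (76 mm by 85 mm) begins 54 mm behind the grasp point. The pads swing forward as they close: fully open they stand 13 mm farther back than shut.
Start: joints at [0.887, 0.104, 0.097, 1.564, 0, 1.353], TCP at [0.269, 0.536, 0.21] pointing down, gripper open.
Joint ranges: [-2.99, 2.99], [-0.84, 1.86], [-1.1, 1.16], [-1.84, 2.11], [-1.51, 1.56], [-3.14, 3.14]. Speed limits (rad/s): [2.22, 2.22, 2.57, 3.14, 3.14, 3.14].

## Interface

Orientations are given as a rotation vector (axis times angle).
In Python, from cell import ctrl gives the robot as it stands.
- The arm moves only by the tool servo_tool, never from a script. Its argument "commands" is a list that holds one entry, the list of rows, each a list of 7 numbers: the shift along the tool's x, y, z in mm, then the turn, a rotation vector about the tool's x, y, z in degrees, then the closure, from -1 (fully open) to 1 (shut). In form: [[[dx, dy, dz, ax, ay, az, jaw], ...]]. A call has exactly 8 rows; each row is the pose to reach, as a shift and turn from the pose commanded when the call began, along the tool's axes at that moment; what a row does not reach only later rows make up. A row lasts 1/12 s, in which the tool goes at most 41.7 mm and 7.16 degrees, less where a joint would pass 70% of its speed; a pose out of reach is approached as far as the arm can. A call with a gripper value outside its range is refused whole. The fingers move at their own pace and stop on an object; "grip_force" is the grip in N (left out, the last holds). Time passes only in rows, so rows that repeat a pose let the fingers close, or fill a call up. It gives the time, the measured TCP pose, the force and the opening at its end, in the units of the state.
- ctrl.state(): the state, without advancing time (a new reading comes with each control period).
- ctrl.snapshot(name): name is "scene" or "top"; returns (picture, depth): 420x560x3 uint8, red, green, blue; 420x560 float32, m along the optical axis (not along the pixel's ray), 0 where there is no reading.
- ctrl.camera_params(name): a dict with "mtx" (3x3 intrinsics, pixels), "k1" (the pictures are not rectified: a ray, as slopes to the right and down, at radius r is drawn at 1 + k1 r^2 times it, then the intrinsics apply), "extrinsics" (4x4, takes a point from world to camera coordinates). Camera axes: x right, y down, z forward; pixel columns grow to the right and rows downward; lengths in m; the calibration is good to about 2 mm. A picture is of the moment at which its call begins. camera_params takes no time and is no camera call.
- ctrl.close_job(): hands the job in, once; it reports no verdict.
Trained networks look in the newest picture that a camera, given by its name, has taken for a name from the list of things; names that differ only in an ending like _2 or _b are one class to them, and where a whole thing is asked for, a point or a joint stands for the part that bears it (a point fixed in the world has none). Each returns a list of dicts, best first, with "conf" (0 to 1); they miss things now and then, are a little off and sometimes report something else, mostly with a low value. They report only what shows in the picture. A call takes as long as a camera call. They do not tell look-alikes from the thing itself.
- ctrl.regions_of(camera, label): "mask" (420x560 bool, what is visible of it) and "extent" ([left, top, width, height] in pixels, round what is visible of it).
The state is a dict: "time_s": time; "joints": joint angles; "dq": joint speeds; "effort": joint torques, N m; "eef_pos": TCP position; "ee_rot": TCP orientation; "wrist_force": force on the tool from outside, world axes, zero at the start; "wrist_torque": the same for the moment, N m; "gripper_width": opening from 0.0 (shut) to 1.0 (fully open).
Only numpy, scipy, OpenCV 4.12 (cv2) and the standard library are available. Lean on these libraries where they do the work, as an engineer would, in place of code of your own. Each camera call takes 0.05 s, during which the arm holds its last target. There are 200 camera calls.

## Task

Hang the blue face-shield frame astride the thin steel rod of the sprung drip rail, between the rod's two black collars, and let go of it. Then pull the rod out by its yellow pull tab until the whole red length ring has just come out of the tube's mouth, so that the frame hangs over the blue drip tray, and finish while still gripping the tab and holding the rod there against its spring. Leave the tray where it is, and do not disturb the small white carton, tape roll and steel forceps.

Things in the scene. Friction and masses are not known exactly. Their poses are not given: they have to be found in the camera images.
- visor_frame: Loose blue face-shield frame, about 0.12 kg: an arch upright on two black pads. Origin on its underside midway between them; z up, x along the spread. 142 mm wide (x), 50 mm deep at the pads (y), band 30 mm deep, crown top at z = 107 mm; inner opening 106 mm wide. White grip tab on the crown, 36 mm (x) by 12 mm thick (y), z = 107 to 150 mm. Symmetric under a half turn.
- frame_tab (a point): Middle of the frame's white grip tab, 133 mm above the frame's underside (17 mm below the tab's top).
- frame_notch (a point): In the inner V notch of two rubber pads under the frame's crown, 88 mm above the frame's underside, where the axis of the rod lies (within about 6 mm) when the frame hangs on it.
- rail_stand: Sprung drip rail, fixed to the worktop: steel base 110 by 240 mm, two posts and a horizontal aluminium tube, axis at 155 mm height. Origin on the worktop under the tube's mouth. The tube runs from the mouth 245 mm along the body's +y; a steel rod of 12 mm diameter telescopes out of the mouth along -y.
- tube_mouth (a point): Centre of the tube's mouth, on the rod's axis (155 mm high). Axes as rail_stand.
- hang_point (a point): Point on the rod's axis (155 mm high) midway between the rod's two black collars (20 mm diameter, 64 mm clear between them); moves with the rod. 60 mm from the mouth, towards -y of the stand, with the rod in.
- pull_tab (a point): On the upright yellow pull tab at the rod's end, 110 mm beyond the hang point: 34 mm wide across the rod (x), 14 mm thick along the rod (y); this point lies 32 mm above the rod's axis, the tab's top 50 mm and its underside 12 mm below the axis. Moves with the rod.
- rod (a joint): How far the rod is pulled out of the tube, m: 0 fully in (where the spring draws it), 0.14 at the stop. The 8 mm wide red length ring is hidden in the tube, begins to show at 0.082 and is just fully out at 0.090. The spring pulls back with 3 N at 0, rising to 8.3 N at 0.095; the rod springs in when let go.
- drip_tray: Loose blue open tray, 196 (x) by 126 (y) by 48 mm high, under the rod's pulled-out part: its centre lies about 97 mm farther out along the rod than the hang point with the rod in. Origin at the centre of its underside.
- small_carton: Bystander: small open-ended white card carton, 103 by 63 by 53 mm, origin under its centre.
- tape_roll: Bystander: cream tape roll lying flat, 68 mm diameter, 19 mm high, origin under its centre.
- forceps: Bystander: steel forceps lying flat, 131 by 24 by 10 mm, origin under their centre.
There are look-alikes about, which are no part of the job. Leave any orange or purple look-alike of the visor_frame alone. Leave any green look-alike of the drip_tray alone.

How it is judged:
On the way:
1. the frame hangs astride the rod between the collars, let go, with the rod still in (contact force between visor_frame and rod above 0.3 N and contact force between visor_frame and the arm below 0.1 N and contact force between visor_frame and the fingers below 0.1 N and distance between frame_notch and hang_point below 0.028 m and angle between visor_frame's own z axis and vertical below 0.3 rad and contact force between visor_frame and drip_tray below 0.05 N and linear speed of visor_frame below 0.03 m/s and value of joint rod below 0.015 m), for 0.3 s.
At the end, for the whole second after the job is handed in: Fingers hold the rod (over 2 N) 87 to 107 mm out; the frame hangs at rest on the rod, notch within 28 mm of the hang point, under 0.3 rad from upright, touched by neither robot nor tray, its middle within 50 mm of the tray centre in plan (contact force between visor_frame and rod above 0.3 N and contact force between visor_frame and the arm below 0.1 N and contact force between visor_frame and the fingers below 0.1 N and distance between frame_notch and hang_point below 0.028 m and angle between visor_frame's own z axis and vertical below 0.3 rad and contact force between visor_frame and drip_tray below 0.05 N and linear speed of visor_frame below 0.03 m/s and value of joint rod between 0.087 and 0.107 m and contact force between the fingers and rod above 2 N and horizontal distance between visor_frame and drip_tray below 0.05 m); the arm keeps its last pose, push and grip.
It fails at once if the drip tray is shifted more than 20 mm (distance of drip_tray from where it was at the start of the episode above 0.02 m).
It fails at once if the small carton is shifted more than 20 mm (distance of small_carton from where it was at the start of the episode above 0.02 m).
It fails at once if the tape roll is shifted more than 20 mm (distance of tape_roll from where it was at the start of the episode above 0.02 m).
It fails at once if the forceps is shifted more than 20 mm (distance of forceps from where it was at the start of the episode above 0.02 m).
It also fails if it takes over 56 s, if anything falls off the work surface, if the arm or the gripper's body presses on something with over 40 N, if the wrist force passes 120 N, or if a joint passes its speed limit or range.

## Working session

There is one attempt and no reset: what is moved stays moved. The work goes in short steps, Python scripts to look and compute and a tool call to move; the robot and the scene stay as the last step left them, time stands still between calls to the robot, and variables do not carry over. Pictures are saved under pics/ and viewed, about 8 in all and at most 12, crops included, and the job is handed in when it is done.

Besides the shell and the picture viewer there is one more tool, called after ">>>" by a JSON object that holds its "name" and its "arguments", one argument or row to a line. servo_tool: Moves the arm, as the interface text tells. Its arguments: {"type":"object","properties":{"commands":{"type":"array","items":{"type":"array","items":{"type":"array","items":{"type":"number"}}}},"grip_force":{"type":"number"}},"required":["commands"]}

```bash
mkdir -p pics
cat > h.py <<'E'
import numpy as np, cv2
from cell import ctrl
from scipy.spatial.transform import Rotation as R
def snap(cam,fn=None):
    im,d=ctrl.snapshot(cam)
    if fn: cv2.imwrite('pics/'+fn,im[:,:,::-1])
    return im,d
def cloud(cam,d):
    p=ctrl.camera_params(cam);K=p['mtx'];E=np.array(p['extrinsics'])
    v,u=np.mgrid[:420,:560]
    pts=np.stack([u,v],-1).reshape(-1,1,2).astype(float)
    n=cv2.undistortPoints(pts,np.array(K,float),np.array([p['k1'],0,0,0.])).reshape(420,560,2)
    P=np.dstack([n*d[...,None],d])
    W=(P-E[:3,3])@E[:3,:3]
    W[d<=0]=np.nan
    return W
E
python3 - <<'E'
from h import *
ims=[]
for c in ['scene','top']:
    im,d=snap(c); ims.append(im); W=cloud(c,d)
    np.savez(f'{c}.npz',im=im,W=W)
    for l in ['visor_frame','rail_stand','rod','drip_tray','small_carton','tape_roll','forceps']:
        for r in ctrl.regions_of(c,l):
            if r['conf']<.3: continue
            w=W[r['mask']];w=w[~np.isnan(w[:,0])]
            print(c,l,round(r['conf'],2),r['extent'],im[r['mask']].mean(0).astype(int),np.percentile(w,[2,50,98],axis=0).round(3).tolist() if len(w) else '')
    cv2.imwrite(f'pics/{c}0.png',im[:,:,::-1])
print(ctrl.state())
E
```

```text
scene visor_frame 0.98 [306.0, 247.7, 24.3, 59.5] [ 83 108 148] [[0.394, -0.328, 0.007], [0.422, -0.303, 0.079], [0.521, -0.268, 0.15]]
scene visor_frame 0.56 [332.6, 287.5, 57.2, 68.9] [128  89 138] [[0.393, -0.53, 0.005], [0.413, -0.475, 0.091], [0.436, -0.399, 0.151]]
scene rail_stand 0.82 [185.2, 135.8, 105.7, 70.4] [174 171 162] [[0.531, -0.03, -0.0], [0.583, 0.243, 0.016], [0.735, 0.397, 0.187]]
scene rail_stand 0.55 [301.2, 245.0, 30.7, 63.4] [ 82 106 144] [[0.394, -0.331, 0.003], [0.424, -0.302, 0.077], [0.525, -0.267, 0.15]]
scene rod 0.84 [241.3, 161.8, 47.2, 28.3] [158 151 115] [[0.586, -0.032, 0.0], [0.596, -0.002, 0.161], [0.755, 0.182, 0.206]]
scene rod 0.5 [304.0, 244.4, 28.1, 62.9] [ 83 106 143] [[0.393, -0.33, 0.0], [0.426, -0.301, 0.074], [0.589, -0.205, 0.15]]
scene drip_tray 0.87 [246.3, 191.0, 66.2, 52.5] [122 142 164] [[0.509, -0.075, -0.001], [0.613, 0.0, 0.019], [0.7, 0.049, 0.05]]
scene small_carton 0.97 [352.7, 237.0, 45.4, 32.2] [193 188 179] [[0.62, -0.375, 0.0], [0.66, -0.338, 0.045], [0.715, -0.288, 0.056]]
scene small_carton 0.36 [303.7, 245.1, 29.1, 62
[... 2048 characters left out ...]
, -0.426, 0.012]]
{'time_s': 0.8, 'joints': array([ 8.87284432e-01,  1.04123049e-01,  9.72961897e-02,  1.56392740e+00,
       -3.96509614e-06,  1.35308063e+00]), 'dq': array([-8.31448036e-04, -8.10345183e-06,  4.07447030e-04,  6.90588137e-04,
        1.37181844e-03, -8.48838457e-05]), 'effort': array([-1.47315561e-03, -5.56708431e+01,  5.03752148e+01,  3.30262292e-04,
       -1.99731803e-04, -2.21798865e-05]), 'eef_pos': array([0.26949228, 0.53609104, 0.20951508]), 'ee_rot': array([7.25069336e-01, 3.05675339e+00, 5.67732757e-05]), 'wrist_force': array([-0.76154683, -0.1293122 , -0.87782406]), 'wrist_torque': array([ 0.03625475, -0.00800286, -0.0582978 ]), 'gripper_width': 1.0010021444673451}
```

Run:
```python
from h import *
S=np.load('scene.npz');T=np.load('top.npz')
def box(W,x0,x1,y0,y1,z0,z1):
    w=W.reshape(-1,3);m=(w[:,0]>x0)&(w[:,0]<x1)&(w[:,1]>y0)&(w[:,1]<y1)&(w[:,2]>z0)&(w[:,2]<z1);return w[m]
def rect(n,p):
    r=cv2.minAreaRect((p[:,:2]*1000).astype(np.float32));print(n,len(p),np.round(r[0],1),np.round(r[1],1),round(r[2],1),'med',np.median(p,0).round(4))
for n,D in (('scene',S),('top',T)):
    W=D['W']
    rect(n+' tab',box(W,.37,.5,-.36,-.23,.118,.16))
    rect(n+' frame',box(W,.37,.54,-.36,-.23,.02,.16))
    rect(n+' ptab',box(W,.56,.65,-.06,-.0,.175,.22))
    rect(n+' ptabtop',box(W,.56,.65,-.06,-.0,.195,.22))
    t=box(W,.54,.66,.01,.42,.14,.2)
    for y in np.arange(-.04,.40,.02):
        q=box(W,.54,.70,y,y+.02,.145,.21)
        if len(q): print(round(y+.01,2),len(q),np.median(q,0).round(4),q[:,2].max().round(3))
    rect(n+' tray',box(W,.48,.73,-.1,.07,.03,.06))
a=cv2.resize(S['im'][120:370,170:420],None,fx=2.2,fy=2.2,interpolation=cv2.INTER_CUBIC)
cv2.imwrite('pics/c0.png',a[:,:,::-1])
```

```text
scene tab 97 [ 460.2 -287.6] [39.6 12. ] 25.3 med [ 0.4507 -0.2921  0.1444]
scene frame 662 [ 456.6 -289. ] [134.3  30.8] 24.9 med [ 0.4283 -0.3014  0.0911]
scene ptab 98 [601.5 -24.9] [35.7 16.8] 4.8 med [ 0.5976 -0.0277  0.1943]
scene ptabtop 48 [601.4 -24.6] [35.7 16.2] 4.8 med [ 0.6013 -0.0268  0.2031]
-0.03 156 [ 0.598  -0.0282  0.182 ] 0.209
-0.01 21 [ 0.5937 -0.0115  0.161 ] 0.203
0.01 22 [0.6    0.0113 0.1581] 0.163
0.03 18 [0.5978 0.0285 0.1583] 0.163
0.05 29 [0.5971 0.0504 0.159 ] 0.166
0.07 20 [0.5968 0.0699 0.1596] 0.163
0.09 19 [0.594  0.0914 0.1576] 0.164
0.11 17 [0.5919 0.1119 0.1592] 0.164
0.13 26 [0.5911 0.125  0.1583] 0.167
0.15 47 [0.5876 0.15   0.1603] 0.172
0.17 78 [0.5814 0.1689 0.1661] 0.177
0.19 29 [0.5803 0.1846 0.1679] 0.175
0.21 31 [0.5815 0.2092 0.1616] 0.168
0.23 33 [0.5806 0.2301 0.1628] 0.168
0.25 31 [0.5797 0.2523 0.1617] 0.169
0.27 26 [0.5789 0.2689 0.1612] 0.17
0.29 30 [0.5779 0.2898 0.1613] 0.17
0.31 27 [0.5756 0.3097 0.1605] 0.168
0.33 56 [0.5765 0.3346 0.1637] 0.175
0.35 45 [0.5679 0.3485 0.1684] 0.175
0.37 19 [0.5732 0.3731 0.1629] 0.169
0.39 21 
[... 599 characters left out ...]
0.07 16 [0.597  0.0695 0.1584] 0.17
0.09 16 [0.5986 0.0892 0.1568] 0.168
0.11 20 [0.5955 0.1103 0.1585] 0.168
0.13 15 [0.5944 0.1274 0.1595] 0.167
0.15 36 [0.5912 0.1492 0.1611] 0.173
0.17 65 [0.5862 0.1689 0.1658] 0.177
0.19 27 [0.5865 0.1881 0.1651] 0.178
0.21 30 [0.5889 0.2102 0.1601] 0.171
0.23 29 [0.5845 0.23   0.1615] 0.17
0.25 29 [0.5854 0.2496 0.1618] 0.172
0.27 27 [0.5831 0.2701 0.1613] 0.173
0.29 29 [0.5813 0.2896 0.1631] 0.176
0.31 27 [0.5838 0.3106 0.1601] 0.171
0.33 48 [0.5794 0.3327 0.1635] 0.18
0.35 42 [0.5779 0.3484 0.1673] 0.175
0.37 27 [0.5804 0.3717 0.1607] 0.175
0.39 16 [0.5753 0.3849 0.1654] 0.171
top tray 322 [604.5 -13.6] [204.8 130.3] 1.9 med [ 0.599  -0.0118  0.0435]
```

View pics/top0.png

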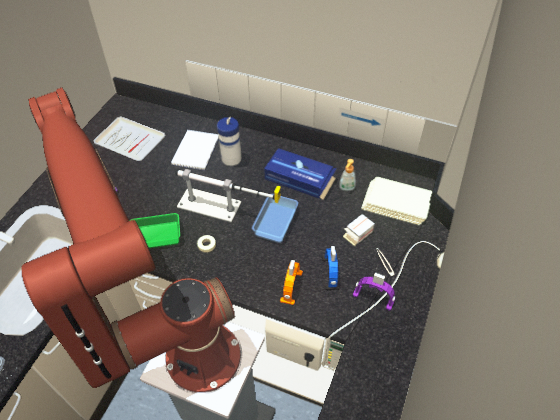

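View pics/c0.png

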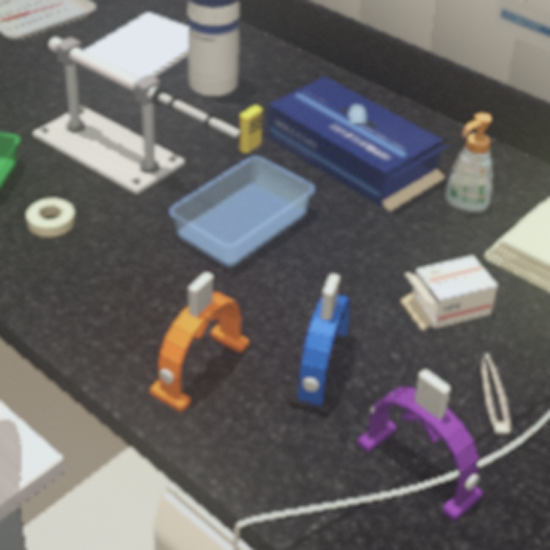

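Three look-alikes in the top view: orange frame at (290,282), blue at (332,268), purple at (375,290). The job's frame is the blue one, and the enlarged crop confirms this at crop (325,350). The blue tray is under the rod at top (275,218); the green tray at (160,232) is to be ignored.

```bash
cat > go.py <<'E'
import sys
from h import *
# args: x y z yaw(deg, world heading of tool y) -> shift/turn in current tool axes
def go(*t):
    s=ctrl.state();r=R.from_rotvec(s['ee_rot']);p=s['eef_pos']
    a=np.radians(t[3]);y=[np.cos(a),np.sin(a),0];z=[0,0,-1];M=np.c_[np.cross(y,z),y,z]
    print('t',round(s['time_s'],2),'at',p.round(4),'shift',(r.inv().apply(np.array(t[:3])-p)*1000).round(1),'turn',(r.inv()*R.from_matrix(M)).as_rotvec(degrees=True).round(1),'F',s['wrist_force'].round(1),'w',round(s['gripper_width'],3))
if __name__=='__main__':
    v=list(map(float,sys.argv[1:]))
    for i in range(0,len(v),4): go(*v[i:i+4])
E
python3 go.py .45 .12 .29 114.5 .46 -.289 .25 114.5
python3 - <<'E'
from h import *
W=np.load('top.npz')['W'].reshape(-1,3)
for x in np.arange(.5,.8,.05):
  print(round(x,2),[ (lambda q: round(float(q.max()),2) if len(q) else None)(W[(W[:,0]>x)&(W[:,0]<x+.05)&(W[:,1]>y)&(W[:,1]<y+.05)][:,2]) for y in np.arange(-.3,.3,.05)])
E
```

```text
t 0.8 at [0.2695 0.5361 0.2095] shift [-348.2 -290.7  -80.5] turn [  0.    0.  -51.2] F [-0.8 -0.1 -0.9] w 1.001
t 0.8 at [0.2695 0.5361 0.2095] shift [-540.8 -651.6  -40.5] turn [  0.    0.  -51.2] F [-0.8 -0.1 -0.9] w 1.001
0.5 [0.09, 0.02, 0.01, 0.01, 0.06, 0.05, 0.05, 0.01, 0.02, 0.02, 0.02, 0.02]
0.55 [0.01, 0.01, 0.01, 0.01, 0.06, 0.21, 0.17, 0.17, 0.17, 0.18, 0.17, 0.18]
0.6 [0.06, 0.01, 0.01, 0.01, 0.05, 0.21, 0.17, 0.16, 0.17, 0.18, 0.16, 0.03]
0.65 [0.06, 0.01, 0.01, 0.01, 0.06, 0.06, 0.06, 0.04, 0.01, 0.01, 0.01, 0.02]
0.7 [0.01, 0.01, 0.01, 0.01, 0.05, 0.05, 0.04, 0.01, 0.01, 0.01, 0.01, 0.01]
0.75 [0.01, 0.01, 0.06, 0.08, 0.07, 0.07, 0.07, 0.07, 0.07, 0.01, 0.01, 0.01]
0.8 [0.01, 0.15, 0.07, 0.08, 0.08, 0.08, 0.08, 0.07, 0.08, 0.01, 0.09, 0.22]
```

>>> {"name": "servo_tool", "arguments": {
  "commands": [
    [[-30,-24,-50,0,0,-6,-1],[-60,-50,-80,0,0,-13,-1],[-92,-77,-80,0,0,-20,-1],[-124,-104,-80,0,0,-27,-1],[-156,-130,-80,0,0,-34,-1],[-188,-157,-80,0,0,-41,-1],[-220,-184,-80,0,0,-48,-1],[-252,-210,-80,0,0,-51.2,-1]]
  ],
  "grip_force": 40
}}

```text
time_s: 1.47
eef_pos: [0.3816, 0.2781, 0.2896]
ee_rot: [-0.662, 3.07, 0.0]
wrist_force: [1.2, 0.2, 0.2]
gripper_width: 0.998
```

```bash
python3 go.py .43 .03 .27 114.5 .46 -.289 .25 114.5
```

```text
t 1.47 at [0.3816 0.2781 0.2896] shift [  58.1 -246.1   19.6] turn [ 0.   0.1 -0.2] F [1.2 0.2 0.2] w 0.998
t 1.47 at [0.3816 0.2781 0.2896] shift [ 162.2 -549.1   39.4] turn [ 0.   0.1 -0.2] F [1.2 0.2 0.2] w 0.998
```

>>> {"name": "servo_tool", "arguments": {
  "commands": [
    [[9,-38,4,0,0,0,-1],[18,-76,8,0,0,0,-1],[28,-115,12,0,0,0,-1],[38,-155,16,0,0,0,-1],[48,-195,20,0,0,0,-1],[60,-235,20,0,0,0,-1],[73,-273,20,0,0,0,-1],[86,-311,20,0,0,0,-1]]
  ]
}}

```text
time_s: 2.13
eef_pos: [0.4289, -0.0416, 0.2695]
ee_rot: [-0.653, 3.072, -0.001]
wrist_force: [1.5, 1.3, 0.3]
gripper_width: 0.997
```

```bash
python3 go.py .46 -.289 .25 114.5
```

```text
t 2.13 at [ 0.4289 -0.0416  0.2695] shift [  72.2 -238.6   19.6] turn [-0.   0.  -0.5] F [1.5 1.3 0.3] w 0.997
```

>>> {"name": "servo_tool", "arguments": {
  "commands": [
    [[12,-40,0,0,0,-0.5,-0.4],[24,-80,0,0,0,-0.5,-0.4],[36,-120,5,0,0,-0.5,-0.4],[48,-160,10,0,0,-0.5,-0.4],[60,-200,20,0,0,-0.5,-0.4],[72,-238,20,0,0,-0.5,-0.4],[72,-238.5,20,0,0,-0.5,-0.4],[72,-238.5,20,0,0,-0.5,-0.4]]
  ]
}}

```text
time_s: 2.8
eef_pos: [0.4598, -0.2884, 0.248]
ee_rot: [0.661, -3.07, -0.003]
wrist_force: [-0.4, 1.1, -0.4]
gripper_width: 0.698
```

```bash
python3 go.py .46 -.289 .118 114.5
python3 - <<'E'
from h import *
im,d=snap('scene');W=cloud('scene',d)
cv2.imwrite('pics/c1.png',cv2.resize(im[180:330,270:420],None,fx=4,fy=4,interpolation=2)[:,:,::-1])
E
```

```text
t 2.8 at [ 0.4598 -0.2884  0.248 ] shift [-1.0e-01 -9.0e-01  1.3e+02] turn [ 0.1 -0.  -0.2] F [-0.4  1.1 -0.4] w 0.698
```

View pics/c1.png

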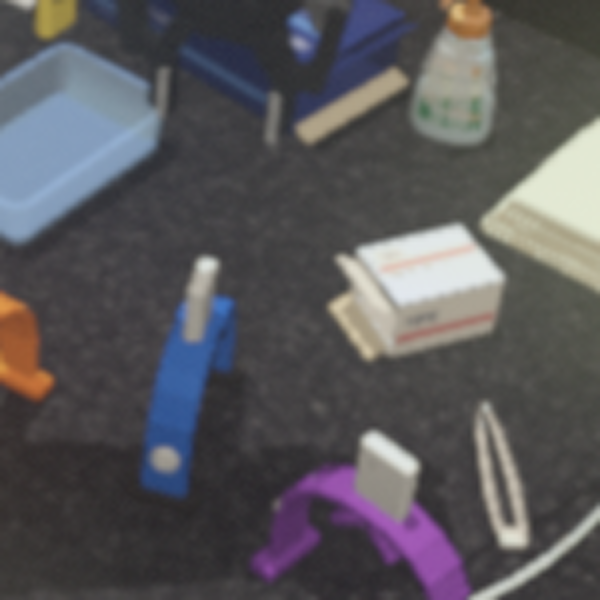

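Jaws (crop (165–272,110)) straddle the blue frame's white tab at crop (205,290), allowing for the lean of verticals. Going down.

>>> {"name": "servo_tool", "arguments": {
  "commands": [
    [[0,-1,30,0,0,0,-0.4],[0,-1,60,0,0,0,-0.4],[0,-1,90,0,0,0,-0.4],[0,-1,115,0,0,0,-0.4],[0,-1,129,0,0,0,-0.4],[0,-1,129,0,0,0,0.2],[0,-1,129,0,0,0,1],[0,-1,129,0,0,0,1]]
  ]
}}

```text
time_s: 3.52
eef_pos: [0.4616, -0.2875, 0.1223]
ee_rot: [-0.668, 3.068, -0.003]
wrist_force: [0.1, 0.2, 0.4]
gripper_width: 0.281
```

>>> {"name": "servo_tool", "arguments": {
  "commands": [
    [[0,0,0,0,0,0,1],[0,0,0,0,0,0,1],[0,0,0,0,0,0,1],[0,0,0,0,0,0,1],[0,0,0,0,0,0,1],[0,0,-5,0,0,0,1],[0,0,-15,0,0,0,1],[0,0,-30,0,0,0,1]]
  ]
}}

```text
time_s: 4.18
eef_pos: [0.4603, -0.2872, 0.1503]
ee_rot: [0.666, -3.069, -0.002]
wrist_force: [0.1, -0.3, -0.4]
gripper_width: 0.124
```

```bash
python3 go.py .594 .085 .34 94.2
python3 - <<'E'
from h import *
im,d=snap('scene');W=cloud('scene',d)
hsv=cv2.cvtColor(im,cv2.COLOR_RGB2HSV)
m=(hsv[...,0]>100)&(hsv[...,0]<116)&(hsv[...,1]>150)
m&=(abs(W[...,0]-.46)<.1)&(abs(W[...,1]+.29)<.1)
p=W[m];print(len(p),np.percentile(p,[2,50,98],axis=0).round(3),cv2.minAreaRect((p[:,:2]*1000).astype(np.float32)))
E
```

```text
t 4.18 at [ 0.4603 -0.2872  0.1503] shift [-275.8  283.6 -189.4] turn [ 0.1 -0.  20.3] F [ 0.1 -0.3 -0.4] w 0.124
368 [[ 0.396 -0.323  0.043]
 [ 0.416 -0.305  0.114]
 [ 0.517 -0.269  0.135]] ((459.2486572265625, -288.87518310546875), (131.83200073242188, 27.99712371826172), 22.59683609008789)
```

>>> {"name": "servo_tool", "arguments": {
  "commands": [
    [[0,0,-25,0,0,0,1],[0,0,-55,0,0,0,1],[0,0,-85,0,0,0,1],[-10,10,-115,0,0,0,1],[-25,25,-145,0,0,2,1],[-45,46,-175,0,0,5,1],[-65,67,-195,0,0,8,1],[-85,88,-200,0,0,11,1]]
  ],
  "grip_force": 60
}}

```text
time_s: 4.9
eef_pos: [0.5025, -0.1718, 0.3549]
ee_rot: [-0.363, 3.116, -0.006]
wrist_force: [-0.0, -1.3, -1.0]
gripper_width: 0.11
```

```bash
python3 go.py .594 .085 .35 94.2
```

```text
t 4.9 at [ 0.5025 -0.1718  0.3549] shift [-148.1  228.9    4.5] turn [-0.2  0.2  9.1] F [-0.  -1.3 -1. ] w 0.11
```

>>> {"name": "servo_tool", "arguments": {
  "commands": [
    [[-18,28,0,0,0,2,1],[-38,58,0,0,0,4,1],[-58,90,0,0,0,6,1],[-78,120,0,0,0,8,1],[-98,152,0,0,0,9,1],[-118,184,0,0,0,9,1],[-136,210,0,0,0,9,1],[-148,229,0,0,0,9,1]]
  ]
}}

```text
time_s: 5.57
eef_pos: [0.5926, 0.0877, 0.3505]
ee_rot: [-0.126, 3.138, 0.001]
wrist_force: [0.3, -1.2, -0.4]
gripper_width: 0.113
```

>>> {"name": "servo_tool", "arguments": {
  "commands": [
    [[0,0,0,0,0,0,1],[0,0,0,0,0,0,1],[0,0,0,0,0,0,1],[0,0,0,0,0,0,1],[0,0,0,0,0,0,1],[0,0,0,0,0,0,1],[0,0,0,0,0,0,1],[0,0,0,0,0,0,1]]
  ]
}}

```text
time_s: 6.23
eef_pos: [0.5921, 0.0845, 0.3504]
ee_rot: [-0.122, 3.139, 0.0]
wrist_force: [-1.0, 0.9, -1.0]
gripper_width: 0.11
```

```bash
python3 go.py .594 .085 .189 94.2
python3 - <<'E'
from h import *
out=[]
for c in ['scene','top']:
    im,d=snap(c);W=cloud(c,d)
    hsv=cv2.cvtColor(im,cv2.COLOR_RGB2HSV)
    m=(hsv[...,0]>100)&(hsv[...,0]<116)&(hsv[...,1]>120)
    m&=(abs(W[...,0]-.594)<.11)&(abs(W[...,1]-.085)<.1)&(W[...,2]>.2)&(W[...,2]<.36)
    p=W[m]
    if len(p)>9: print(c,len(p),np.percentile(p,[2,50,98],axis=0).round(3),cv2.minAreaRect((p[:,:2]*1000).astype(np.float32)))
    # collars: dark points near the rod
    q=(abs(W[...,0]-.594)<.03)&(W[...,1]>-.02)&(W[...,1]<.15)&(abs(W[...,2]-.16)<.02)
    for y in np.arange(0,.15,.008):
        k=q&(W[...,1]>=y)&(W[...,1]<y+.008)
        if k.any(): print(round(y+.004,3),im[k].mean(1).min().round(),np.median(W[k],0).round(3),end='; ')
    print()
    a=im[100:250,170:330]; out.append(cv2.resize(a,None,fx=2.5 if 0 else 4,fy=4,interpolation=2))
cv2.imwrite('pics/c2.png',out[0][:,:,::-1])
E
```

```text
t 6.23 at [0.5921 0.0845 0.3504] shift [ -1.9   0.4 161.4] turn [0.  0.  0.3] F [-1.   0.9 -1. ] w 0.11
scene 283 [[0.527 0.068 0.246]
 [0.563 0.08  0.313]
 [0.653 0.098 0.334]] ((588.768798828125, 82.65154266357422), (134.34071350097656, 32.86277389526367), 3.1468007564544678)
0.004 110.0 [0.601 0.004 0.159]; 0.012 109.0 [0.603 0.013 0.158]; 0.02 120.0 [0.597 0.019 0.159]; 0.028 122.0 [0.598 0.028 0.16 ]; 0.036 124.0 [0.598 0.037 0.158]; 0.044 67.0 [0.594 0.046 0.16 ]; 0.052 68.0 [0.6   0.051 0.16 ]; 0.06 94.0 [0.597 0.061 0.159]; 0.068 121.0 [0.597 0.067 0.159]; 0.076 123.0 [0.595 0.075 0.161]; 0.084 126.0 [0.594 0.083 0.16 ]; 0.092 134.0 [0.595 0.093 0.158]; 0.1 125.0 [0.594 0.1   0.158]; 0.108 124.0 [0.593 0.109 0.158]; 0.116 118.0 [0.591 0.117 0.16 ]; 0.124 75.0 [0.591 0.123 0.159]; 0.132 96.0 [0.589 0.132 0.159]; 0.14 129.0 [0.589 0.14  0.155]; 0.148 70.0 [0.586 0.148 0.157]; 
top 324 [[0.527 0.064 0.238]
 [0.557 0.078 0.308]
 [0.656 0.095 0.335]] ((591.2555541992188, 85.73910522460938), (136.5104217529297, 38.31828308105469), 4.91236686706543)
0.004 123.0 [0.604 0.003 0.157]; 0.012 133.0 [0.602 0.012 0.156]; 0.02 106.0 [0.599 0.021 0.16 ]; 0.028 134.0 [0.602 0.029 0.155]; 0.036 106.0 [0.602 0.036 0.156]; 0.044 51.0 [0.601 0.046 0.158]; 0.052 45.0 [0.598 0.05  0.16 ]; 0.06 131.0 [0.599 0.059 0.156]; 0.068 107.0 [0.598 0.066 0.157]; 0.076 135.0 [0.599 0.076 0.157]; 0.084 109.0 [0.605 0.082 0.155]; 0.14 90.0 [0.59  0.141 0.162]; 0.148 47.0 [0.592 0.147 0.162];
```

View pics/c2.png

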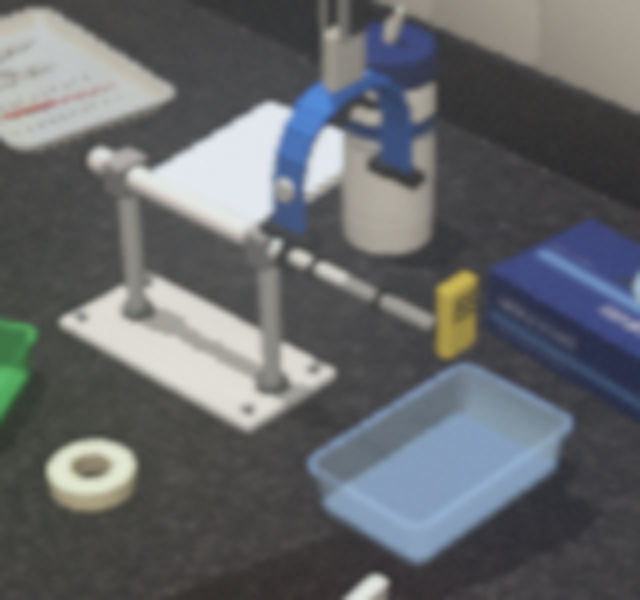

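Frame is upright above the rod (collars at crop (295,258) and (375,295)); collars measured at y≈0.050 and 0.126, so a small +3 mm correction, then lower.

>>> {"name": "servo_tool", "arguments": {
  "commands": [
    [[-4,3,10,0,0,0,1],[-4,3,30,0,0,0,1],[-4,3,50,0,0,0,1],[-4,3,70,0,0,0,1],[-4,3,90,0,0,0,1],[-4,3,110,0,0,0,1],[-4,3,125,0,0,0,1],[-4,3,135,0,0,0,1]]
  ]
}}

```text
time_s: 7.0
eef_pos: [0.595, 0.0886, 0.2124]
ee_rot: [0.123, -3.137, -0.001]
wrist_force: [-0.4, 0.1, -2.3]
gripper_width: 0.111
```

>>> {"name": "servo_tool", "arguments": {
  "commands": [
    [[0,0,5,0,0,0,1],[0,0,10,0,0,0,1],[0,0,15,0,0,0,1],[0,0,18,0,0,0,1],[0,0,21,0,0,0,1],[0,0,23,0,0,0,1],[0,0,25,0,0,0,1],[0,0,25,0,0,0,1]]
  ]
}}

```text
time_s: 7.67
eef_pos: [0.5967, 0.0882, 0.191]
ee_rot: [-0.123, 3.137, -0.0]
wrist_force: [2.4, 0.2, 0.6]
gripper_width: 0.114
```

```bash
python3 go.py .596 .088 .187 94.2
python3 - <<'E'
from h import *
im,d=snap('scene');W=cloud('scene',d)
cv2.imwrite('pics/c3.png',cv2.resize(im[120:220,190:310],None,fx=5,fy=5,interpolation=2)[:,:,::-1])
hsv=cv2.cvtColor(im,cv2.COLOR_RGB2HSV)
m=(hsv[...,0]>100)&(hsv[...,0]<116)&(hsv[...,1]>120)&(abs(W[...,0]-.594)<.11)&(abs(W[...,1]-.085)<.05)&(W[...,2]>.06)&(W[...,2]<.36)
print(np.percentile(W[m],[2,50,98],axis=0).round(3))
E
```

```text
t 7.67 at [0.5967 0.0882 0.191 ] shift [ 0.8 -0.1  4. ] turn [-0.   0.1  0.3] F [2.4 0.2 0.6] w 0.114
[[0.533 0.07  0.085]
 [0.555 0.082 0.156]
 [0.659 0.1   0.176]]
```

View pics/c3.png

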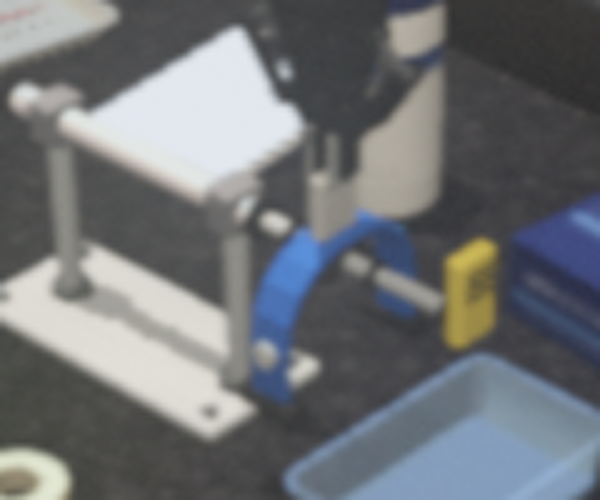

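Frame straddles the rod between the collars (crop (270,220) and (355,262)). Releasing with a small opening.

>>> {"name": "servo_tool", "arguments": {
  "commands": [
    [[0,0,1,0,0,0,1],[0,0,2,0,0,0,0.9],[0,0,2,0,0,0,0.75],[0,0,2,0,0,0,0.55],[0,0,2,0,0,0,0.35],[0,0,2,0,0,0,0.2],[0,0,2,0,0,0,0.2],[0,0,2,0,0,0,0.2]]
  ]
}}

```text
time_s: 8.38
eef_pos: [0.5956, 0.0882, 0.1879]
ee_rot: [0.123, -3.138, -0.0]
wrist_force: [0.4, -0.3, 0.7]
gripper_width: 0.401
```

>>> {"name": "servo_tool", "arguments": {
  "commands": [
    [[0,0,0,0,0,0,0.2],[0,0,0,0,0,0,0.2],[0,0,-15,0,0,0,0.2],[0,0,-35,0,0,0,0.2],[0,0,-60,0,0,0,0.2],[0,0,-85,0,0,0,0.2],[0,0,-100,0,0,0,0.2],[0,0,-100,0,0,0,0.2]]
  ]
}}

```text
time_s: 9.05
eef_pos: [0.597, 0.0881, 0.2923]
ee_rot: [-0.123, 3.134, -0.001]
wrist_force: [-0.0, 0.4, -0.7]
gripper_width: 0.395
```

```bash
cat > chk.py <<'E'
from h import *
import sys
im,d=snap('scene');W=cloud('scene',d)
cv2.imwrite('pics/'+sys.argv[1],cv2.resize(im[120:220,190:310],None,fx=5,fy=5,interpolation=2)[:,:,::-1])
hsv=cv2.cvtColor(im,cv2.COLOR_RGB2HSV)
m=(hsv[...,0]>100)&(hsv[...,0]<116)&(hsv[...,1]>120)&(abs(W[...,0]-.6)<.11)&(abs(W[...,1]-float(sys.argv[2]))<.06)&(W[...,2]>.06)&(W[...,2]<.3)
p=W[m];print('frame',np.percentile(p,[2,50,98],axis=0).round(3).tolist(),cv2.minAreaRect((p[:,:2]*1000).astype(np.float32)))
m=(hsv[...,0]>20)&(hsv[...,0]<34)&(hsv[...,1]>120)&(abs(W[...,0]-.6)<.05)&(W[...,2]>.12)&(abs(W[...,1]+.08)<.1)
p=W[m]
if len(p): print('ytab',len(p),np.percentile(p,[5,50,95],axis=0).round(3).tolist(),cv2.minAreaRect((p[:,:2]*1000).astype(np.float32)))
E
python3 chk.py c4.png .085; python3 go.py .602 -.025 .265 94.2 .602 -.025 .168 94.2
```

```text
frame [[0.532, 0.071, 0.086], [0.556, 0.081, 0.159], [0.656, 0.101, 0.176]] ((596.4507446289062, 85.25362396240234), (34.8568115234375, 131.47979736328125), 88.67068481445312)
ytab 129 [[0.586, -0.032, 0.151], [0.594, -0.027, 0.178], [0.614, -0.019, 0.205]] ((600.0955810546875, -20.211397171020508), (35.34402084350586, 23.931703567504883), 4.564327239990234)
t 9.1 at [0.5967 0.0881 0.2901] shift [   3.7 -113.2   25.1] turn [-0.   0.2  0.3] F [-0.  -0.2 -0.9] w 0.397
t 9.1 at [0.5967 0.0881 0.2901] shift [   4.  -113.2  122.1] turn [-0.   0.2  0.3] F [-0.  -0.2 -0.9] w 0.397
```

View pics/c4.png

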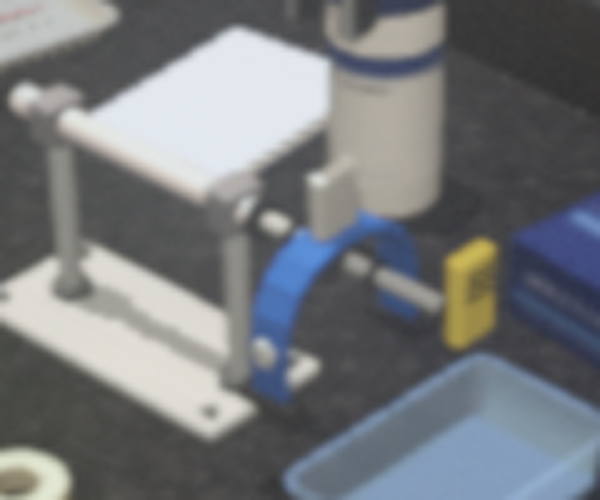

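Frame hangs upright and free. Now to the yellow tab.

>>> {"name": "servo_tool", "arguments": {
  "commands": [
    [[1,-30,0,0,0,0,0.2],[2,-60,0,0,0,0,0],[3,-90,0,0,0,0,-0.18],[4,-114,0,0,0,0,-0.18],[4,-114,20,0,0,0,-0.18],[4,-114,40,0,0,0,-0.18],[4,-114,60,0,0,0,-0.18],[4,-114,70,0,0,0,-0.18]]
  ]
}}

```text
time_s: 9.77
eef_pos: [0.5993, -0.0256, 0.2141]
ee_rot: [0.122, -3.135, -0.002]
wrist_force: [0.0, -0.1, -0.9]
gripper_width: 0.593
```

```bash
python3 go.py .602 -.026 .168 94.2
```

```text
t 9.77 at [ 0.5993 -0.0256  0.2141] shift [-2.8 -0.7 46.1] turn [ 0.1 -0.3  0.3] F [ 0.  -0.1 -0.9] w 0.593
```

>>> {"name": "servo_tool", "arguments": {
  "commands": [
    [[-2,0,15,0,0,0,-0.18],[-2,0,30,0,0,0,-0.18],[-2,0,45,0,0,0,-0.18],[-2,0,45,0,0,0,-0.18],[-2,0,45,0,0,0,0.2],[-2,0,45,0,0,0,0.4],[-2,0,45,0,0,0,0.55],[-2,0,45,0,0,0,0.65]]
  ],
  "grip_force": 40
}}

```text
time_s: 10.43
eef_pos: [0.6032, -0.0251, 0.1745]
ee_rot: [-0.124, 3.138, 0.001]
wrist_force: [-1.0, 4.0, 0.8]
gripper_width: 0.173
```

>>> {"name": "servo_tool", "arguments": {
  "commands": [
    [[0,0,0,0,0,0,0.8],[0,0,0,0,0,0,1],[0,0,0,0,0,0,1],[0,0,0,0,0,0,1],[0,0,0,0,0,0,1],[0,0,0,0,0,0,1],[0,0,0,0,0,0,1],[0,0,0,0,0,0,1]]
  ],
  "grip_force": 60
}}

```text
time_s: 11.1
eef_pos: [0.6032, -0.0254, 0.1746]
ee_rot: [-0.123, 3.138, 0.0]
wrist_force: [-3.2, 4.0, 6.1]
gripper_width: 0.142
```

```bash
python3 chk.py c5.png .085;python3 go.py .602 -.026 .168 94.2
```

```text
frame [[0.534, 0.067, 0.085], [0.556, 0.079, 0.158], [0.658, 0.097, 0.176]] ((597.1456909179688, 83.54606628417969), (129.44761657714844, 33.99705123901367), 3.1231558322906494)
ytab 107 [[0.587, -0.035, 0.15], [0.592, -0.031, 0.169], [0.612, -0.021, 0.203]] ((597.978271484375, -32.01414489746094), (18.81501007080078, 26.730899810791016), 58.531211853027344)
t 11.15 at [ 0.6032 -0.0254  0.1747] shift [ 1.3 -0.5  6.7] turn [0.  0.1 0.3] F [-2.3  4.3  6.2] w 0.143
```

>>> {"name": "servo_tool", "arguments": {
  "commands": [
    [[0,-2,-2,0,0,0,1],[0,-6,-3,0,0,0,1],[0,-12,-3,0,0,0,1],[0,-18,-3,0,0,0,1],[0,-25,-3,0,0,0,1],[0,-32,-3,0,0,0,1],[0,-39,-3,0,0,0,1],[0,-46,-3,0,0,0,1]]
  ]
}}

```text
time_s: 11.82
eef_pos: [0.6056, -0.0706, 0.1749]
ee_rot: [0.124, -3.137, -0.004]
wrist_force: [-1.6, 6.6, -6.8]
gripper_width: 0.138
```

>>> {"name": "servo_tool", "arguments": {
  "commands": [
    [[0,-7,0,0,0,0,1],[0,-14,0,0,0,0,1],[0,-21,0,0,0,0,1],[0,-28,0,0,0,0,1],[0,-35,0,0,0,0,1],[0,-40,0,0,0,0,1],[0,-44,0,0,0,0,1],[0,-46,0,0,0,0,1]]
  ]
}}

```text
time_s: 12.48
eef_pos: [0.6081, -0.1162, 0.1748]
ee_rot: [0.123, -3.135, -0.006]
wrist_force: [-6.3, 7.8, -3.2]
gripper_width: 0.144
```

```bash
python3 chk.py c6.png -.01;python3 go.py .609 -.121 .174 94.2
```

```text
frame [[0.538, -0.025, 0.083], [0.565, -0.012, 0.151], [0.664, 0.007, 0.175]] ((601.3873901367188, -6.120735168457031), (133.3474578857422, 34.575016021728516), 2.6148414611816406)
ytab 113 [[0.591, -0.125, 0.151], [0.596, -0.122, 0.171], [0.616, -0.112, 0.204]] ((605.6860961914062, -119.37187194824219), (22.736392974853516, 29.749073028564453), 53.91376495361328)
t 12.53 at [ 0.6081 -0.1164  0.1748] shift [-0.5 -4.6  0.8] turn [ 0.2 -0.3  0.3] F [-6.2  7.9 -4.6] w 0.138
```

View pics/c6.png

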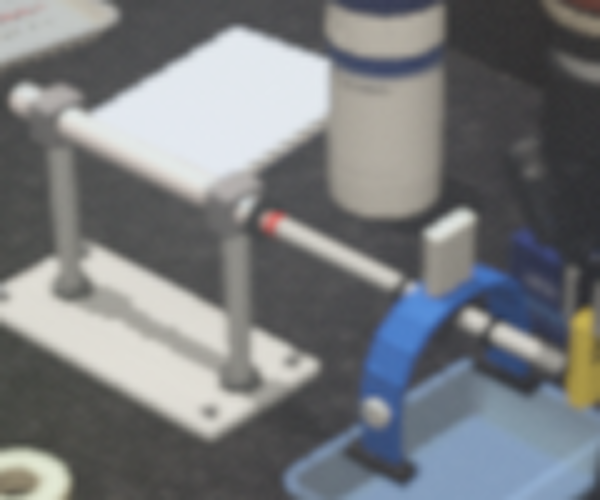

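Frame hangs over the tray, red ring out at crop (272,222) next to the mouth. Adding 3 mm for margin, and easing the side load.

>>> {"name": "servo_tool", "arguments": {
  "commands": [
    [[0.5,-1,0,0,0,0,1],[1,-2,0,0,0,0,1],[1.5,-3,0,0,0,0,1],[1.5,-3,0,0,0,0,1],[1.5,-3,0,0,0,0,1],[1.5,-3,0,0,0,0,1],[1.5,-3,0,0,0,0,1],[1.5,-3,0,0,0,0,1]]
  ]
}}

```text
time_s: 13.2
eef_pos: [0.6083, -0.1188, 0.1748]
ee_rot: [0.124, -3.137, -0.006]
wrist_force: [0.8, 8.4, -6.5]
gripper_width: 0.138
```

>>> {"name": "servo_tool", "arguments": {
  "commands": [
    [[0,0,0,0,0,0,1],[0,0,0,0,0,0,1],[0,0,0,0,0,0,1],[0,0,0,0,0,0,1],[0,0,0,0,0,0,1],[0,0,0,0,0,0,1],[0,0,0,0,0,0,1],[0,0,0,0,0,0,1]]
  ]
}}

```text
time_s: 13.87
eef_pos: [0.6083, -0.1188, 0.1748]
ee_rot: [0.124, -3.137, -0.006]
wrist_force: [1.0, 8.3, -7.1]
gripper_width: 0.143
```

```bash
python3 chk.py c7.png -.01;python3 go.py .609 -.121 .174 94.2
python3 - <<'E'
from h import *
for c in ['scene','top']:
    im,d=snap(c);W=cloud(c,d)
    h=cv2.cvtColor(im,cv2.COLOR_RGB2HSV)
    m=((h[...,0]<8)|(h[...,0]>172))&(h[...,1]>110)&(abs(W[...,0]-.59)<.03)&(abs(W[...,1]-.13)<.05)&(W[...,2]>.13)
    p=W[m];print(c,'ring',len(p),np.percentile(p,[0,50,100],axis=0).round(4).tolist() if len(p) else '')
    for y in np.arange(-.03,.16,.006):
        k=(abs(W[...,0]-.6)<.03)&(W[...,1]>=y)&(W[...,1]<y+.006)&(abs(W[...,2]-.158)<.018)
        if k.any(): print(round(y+.003,3),int(im[k].mean(1).min()),W[k][:,2].max().round(3),end='; ')
    t=(W[...,2]>.03)&(W[...,2]<.06)&(abs(W[...,0]-.605)<.125)&(abs(W[...,1]+.015)<.085)
    print(cv2.minAreaRect((W[t][:,:2]*1000).astype(np.float32)))
E
```

```text
frame [[0.538, -0.026, 0.083], [0.566, -0.014, 0.15], [0.666, 0.004, 0.175]] ((601.0855712890625, 0.345428466796875), (136.82679748535156, 53.28675842285156), 1.4158450365066528)
ytab 111 [[0.591, -0.128, 0.151], [0.597, -0.124, 0.172], [0.614, -0.113, 0.204]] ((603.9412231445312, -122.79890441894531), (24.856508255004883, 25.683717727661133), 49.86241912841797)
t 13.92 at [ 0.6083 -0.1188  0.1748] shift [-0.6 -2.3  0.8] turn [ 0.2 -0.1  0.3] F [ 0.6  7.9 -6.7] w 0.139
scene ring 0 
-0.027 59 0.176; -0.021 61 0.176; -0.015 69 0.176; -0.009 123 0.176; -0.003 140 0.176; 0.003 138 0.175; 0.009 129 0.172; 0.015 169 0.164; 0.021 110 0.167; 0.027 73 0.166; 0.033 103 0.162; 0.039 143 0.161; 0.045 166 0.162; 0.051 145 0.163; 0.057 146 0.162; 0.063 146 0.161; 0.069 165 0.163; 0.075 147 0.163; 0.081 148 0.164; 0.087 169 0.163; 0.093 148 0.163; 0.099 187 0.163; 0.105 126 0.162; 0.111 128 0.161; 0.117 132 0.161; 0.123 153 0.163; 0.129 131 0.161; 0.135 108 0.163; 0.141 97 0.161; 0.147 73 0.17; 0.153 74 0.171; 0.159 95 0.169; ((603.9171752929688, -12.517143249511719), (199.45425415039062, 131.71694946289062), 1.4869979619979858)
top ring 6 [[0.5883, 0.1338, 0.1529], [0.5938, 0.1349, 0.1559], [0.6049, 0.1377, 0.1648]]
-0.027 50 0.175; -0.021 48 0.174; -0.015 110 0.175; -0.009 147 0.172; -0.003 162 0.176; 0.003 139 0.174; 0.009 154 0.164; 0.015 150 0.166; 0.021 60 0.167; 0.027 44 0.162; 0.033 125 0.166; 0.039 188 0.158; 0.045 155 0.164; 0.051 156 0.161; 0.057 188 0.164; 0.063 155 0.166; 0.069 194 0.164; 0.075 151 0.158; 0.081 159 0.161; 0.087 185 0.171; 0.093 153 0.157; 0.099 155 0.16; 0.105 183 0.165; 0.111 153 0.166; 0.117 209 0.16; 0.123 175 0.161; 0.129 119 0.164; 0.135 113 0.165; 0.141 134 0.169; 0.147 41 0.168; 0.153 45 0.168; 0.159 82 0.167; ((603.3610229492188, -14.991294860839844), (205.3013916015625, 128.6750030517578), 1.8443613052368164)
```

View pics/c7.png

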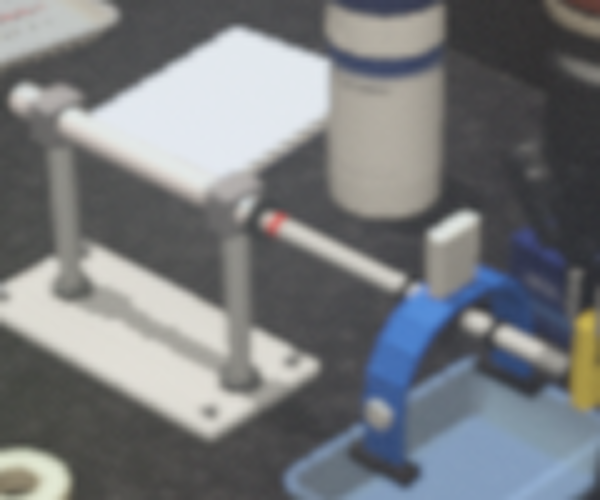

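```bash
python3 -c "
from cell import ctrl
print(ctrl.close_job())"
```

```text
the job is handed in; nothing more can be done
None
```

I hung the blue frame astride the rod between the two collars and let go of it. I then pulled the rod out by the yellow tab and handed the job in while still gripping the tab. No verdict is reported.

**Last checks:**
- **Rod:** it was about 95–99 mm out. The methods disagreed slightly: the gripper's travel gave about 94 mm plus slack, the ring 95, the tab about 97 and the collar about 99. All lie in the 87–107 mm window.
- **Spring:** its pull on the tool along the rod was about 8 N.
- **Red ring:** the whole ring showed outside the tube's mouth. The colour test found it only in the top camera, but I saw it in the scene picture.
- **Frame:** it hung upright, about 10 mm or less from the tray's centre along the rod, and clear of the tray and fingers.
- **Tray:** its measured position was the same as at the start, to within about 2 mm. I did not measure the carton, tape roll or forceps again, but no move went near them.

**Residual push:** there was still about 7 N of vertical load on the wrist from the grip on the tab at the end, far below the limits.

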